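# Slide the shelf board across the gap onto the wall ledge

## Robot

A 6-joint arm with a two-finger parallel gripper is mounted at the origin on the work surface. World frame = base frame: x ahead of the robot, y to its left, z up, the work surface at z = 0. Lengths are in mm, angles in degrees, forces in N, time in s.
With the tool pointing down it reaches from about 350 to 850 mm from the base axis. Payload 8.1 kg.
Tool frame: the origin (TCP) lies between the finger pads; the fingertips stand 22 mm ahead of it and the grasp point (between the pads) lies 3 mm ahead of it; z points along the fingers, y is the line along which they close (so a half turn about z gives the same grasp; the last joint's range is limited). The gripper opens to 85 mm and grips with 20 to 120 N. Pads are 22 mm wide; open, the fingers measure 114 mm over their backs; the gripper's body (76 mm by 85 mm) begins 54 mm behind the grasp point. The pads swing forward as they close: fully open they stand 13 mm farther back than shut.
Start: joints at [-77.372, 7.471, 85.268, -0, 87.261, -4.893], TCP at [180.654, -572.162, 253.292] pointing down, gripper open.
Joint ranges: [-169.43, 169.43], [-51.17, 129.36], [1.28, 143.12], [-76.62, 256.62], [0, 156.53], [-152.29, 152.29]. Speed limits (degrees/s): [136.94, 136.94, 159.86, 180, 180, 180].

## Interface

Orientations are given as [roll, pitch, yaw] about the fixed x, y, z axes, in that order (R = Rz(yaw) Ry(pitch) Rx(roll)).
In Python, from bench import sense, snapshot, calibration, hand_in gives the robot as it stands.
- The arm moves only by the shell command python3 -m crank 'ROWS' [FORCE]. ROWS is JSON, a list of rows, each a list of 5 numbers: the shift along the tool's x, y, z in cm, then the turn about the tool's z in rad, then the finger opening in cm, from 0 to 8.54. A call has 1 to 20 rows; each row is the pose to reach, as a shift and turn from the pose commanded when the call began, along the tool's axes at that moment; what a row does not reach only later rows make up. A row lasts 1/10 s, in which the tool goes at most 50 mm and 8.59 degrees, less where a joint would pass 70% of its speed; a pose out of reach is approached as far as the arm can. A call with a gripper value outside its range is refused whole. The fingers move at their own pace and stop on an object; FORCE is the grip in N (left out, the last holds). Time passes only in rows, so rows that repeat a pose let the fingers close. It gives the time, the measured TCP pose, the force, the opening and the grip force at its end, in the units of the state.
- sense(): the state, without advancing time (a new reading comes with each control period).
- snapshot(name): name is "scene" or "top" or "wrist"; returns (picture, depth): 384x512x3 uint8, red, green, blue; 384x512 float32, mm along the optical axis (not along the pixel's ray), 0 where there is no reading.
- calibration(name): a dict with "fovy" (degrees; the focal length in pixels is half the picture's height over the tangent of half this angle, whatever the lens; pixels are square), "cx", "cy" (the principal point, pixels), "rvec" (rotation vector, rad) and "tvec" (3), from world to camera coordinates, as OpenCV has them; the wrist camera has in their place "tool_from_camera" (4x4, takes a point from camera to tool coordinates, whose origin is the TCP and whose axes are the flange's). Camera axes: x right, y down, z forward; pixel columns grow to the right and rows downward; lengths in mm; the calibration is good to about 2 mm. A picture is of the moment at which its call begins: read the wrist's pose just before it. calibration takes no time and is no camera call.
- hand_in(): hands the job in; it is judged then, once.
The state is a dict: "time": time; "joint_pos": joint angles; "qd": joint speeds; "joint_efforts": joint torques, N m; "tool_pos": TCP position; "tcp_rot": TCP orientation; "ft_force": force on the tool from outside, world axes, zero at the start; "wrist_torque": the same for the moment, N m; "finger_gap": finger opening in mm; "grip_force": force on a finger pad.
Only numpy, scipy, OpenCV 4.12 (cv2) and the standard library are available. Lean on these libraries where they do the work, as an engineer would, in place of code of your own. Each camera call takes 0.05 s, during which the arm holds its last target. There are 200 camera calls.

## Task

Slide the loose white shelf board off the drawer unit and across the gap until its leading end rests on the narrow steel ledge on the side panel: at least halfway onto the ledge, with the full width of that end on it, the other end still lying on the drawer unit. The small glass jar must stay standing on the board all the while, and the small flat polish tin must stay on top of the drawer unit.

Things in the scene. Friction and masses are not known exactly. Their poses are not given: they have to be found in the camera images.
- drawer_unit: fixed low grey plastic drawer unit with a pale board top, 340 (x) by 380 (y) by 110 mm high, centre of the underside; its flat top is 110 mm above the origin. Its +y side faces the side panel across a gap. Top edges barely rounded (2 mm)
- side_panel: fixed upright white panel, 340 (x) by 18 (y) by 200 mm high, parallel to the drawer unit's +y side. Origin at the foot of its inner face (the face towards the drawer unit, looking along its own -y), middle of its length. On that face are the steel ledge and, above the ledge's +x end, a small spring clip (not used)
- ledge_top (a point): middle of the top face of the steel ledge that juts from the side panel towards the drawer unit. Axes as the side panel's (and parallel to the drawer unit's). The ledge is 150 mm long (x, +-75 mm) and 50 mm deep (y: -25 mm is its front edge, +25 mm the panel's face); its top is 2 mm lower than the drawer unit's top. A sloped lip 11 mm wide leads down from its front edge. The ledge's front edge is 100 to 105 mm from the drawer unit's +y edge
- shelf_board: loose white melamine shelf board lying flat on the drawer unit, 110 (x, width) by 230 (y, length) by 16 mm thick, about 0.28 kg; centre of its underside. Too wide to grasp across. Its +y end is the leading end, roughly towards the ledge. It is usually not in line with the ledge sideways. It stays flat on the unit until its middle passes the unit's edge (by then its end is already over the ledge), then it tips 2 mm down onto the ledge
- end_corner_a (a point): lower corner of the board's leading end on the board's -x side (-55, +115, 0 mm in the board's frame)
- end_corner_b (a point): lower corner of the board's leading end on the board's +x side (+55, +115, 0 mm in the board's frame)
- jar: small closed glass jar with a steel lid standing near the middle of the board, 44 mm diameter, 48 mm high, about 0.13 kg; centre of its underside. Not fixed to the board
- polish_tin: small flat dark steel tin, 44 mm diameter, 20 mm high, standing on the drawer unit's top near its +x edge, towards the ledge; centre of its underside
Things that resemble listed ones, but are neither listed nor needed, are in the scene too. Several things have the shape of the jar; the one meant has the colours described above.

How it is judged:
By the outcome, as a careful person would: the job done as asked, in the order asked, and still so for the second after the job is handed in, with the robot touching nothing.
It also fails if it takes over 45 s, if anything falls off the work surface, if the arm or the gripper's body presses on something with over 40 N, if the wrist force passes 120 N, or if a joint passes its speed limit or range.

## Working session

There is one attempt and no reset: what is moved stays moved. The work goes in short steps, Python scripts to look and compute and a shell command to move; the robot and the scene stay as the last step left them, time stands still between calls to the robot, and variables do not carry over. Pictures are saved under pics/ and viewed, at most 10 in all, crops included, and the job is handed in when it is done.

```bash
mkdir -p pics; ls; cat > h.py <<'E'
import numpy as np, cv2
from bench import sense, snapshot, calibration
def cloud(name):
    s=sense(); im,d=snapshot(name); c=calibration(name)
    h,w=d.shape; f=h/2/np.tan(np.radians(c["fovy"])/2)
    v,u=np.mgrid[:h,:w]
    P=np.stack([(u-c["cx"])/f*d,(v-c["cy"])/f*d,d],-1)
    if name=="wrist":
        from scipy.spatial.transform import Rotation as R
        T=np.array(c["tool_from_camera"]); P=P@T[:3,:3].T+T[:3,3]
        Rt=R.from_euler("xyz",s["tcp_rot"],degrees=True).as_matrix()
        P=P@Rt.T+np.array(s["tool_pos"])
    else:
        Rm=cv2.Rodrigues(np.array(c["rvec"],float))[0]
        P=(P-np.array(c["tvec"]).ravel())@Rm
    P[d==0]=np.nan
    return im,d,P
def save(im,n): cv2.imwrite("pics/"+n,im[...,::-1])
E
python3 - <<'E'
from h import *
a=[]
for n in("scene","top"):
    im,d,P=cloud(n); a.append(im); np.savez(n+".npz",im=im,P=P); save(im,n+"0.png")
print(sense()); print(calibration("top"))
E
```

```text
pics
{'time': 0.1, 'joint_pos': array([-7.73724954e+01,  7.50997581e+00,  8.53220918e+01,  6.95431147e-04,
        8.72610642e+01, -4.89179487e+00]), 'qd': array([ 0.02560528, -0.07209668, -0.19946233,  0.0089401 , -0.0239596 ,
        0.07891915]), 'joint_efforts': array([ 1.52706871e-03, -5.70951962e+01, -5.01939833e+01, -1.84940063e-04,
        8.18384928e-03, -2.30712362e-05]), 'tool_pos': array([ 180.55644001, -571.72132846,  252.36677489]), 'tcp_rot': array([-1.79907267e+02, -8.63379130e-03,  1.75192587e+01]), 'ft_force': array([-0.06356899, -0.21092731, -0.1964683 ]), 'wrist_torque': array([-0.00863526,  0.0319238 ,  0.00939188]), 'grip_force': 0.0, 'finger_gap': 85.39876433797797}
{'fovy': 56.64577315032249, 'cx': 253.44738750352508, 'cy': 188.22917596208305, 'rvec': array([ 2.14164584, -2.19874089,  0.11561199]), 'tvec': array([ 99.66313299, 670.67286427, 773.68978218])}
```

View pics/top0.png

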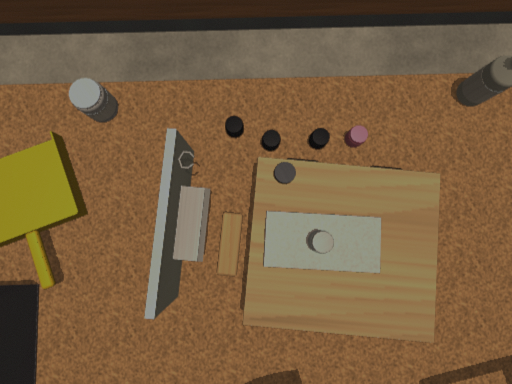

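View pics/scene0.png

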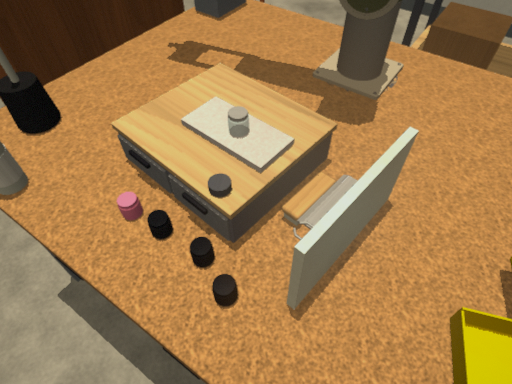

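The top view shows the board at px (265–381, 212–271) with the jar at (322,241), the tin at (285,173), the ledge at about (192,222) and the panel left of it. There is also a wooden block in the gap at (230,244). Next I'll measure them.

```bash
cat > m.py <<'E'
from h import *
def rect(P,m,im=None):
    m=cv2.morphologyEx(m.astype(np.uint8),cv2.MORPH_OPEN,np.ones((3,3)))
    n,l,st,_=cv2.connectedComponentsWithStats(m); k=1+np.argmax(st[1:,4]); p=P[l==k]
    r=cv2.minAreaRect(p[:,:2].astype(np.float32)); return r,np.median(p[:,2]),len(p)
def measure(n="top",new=True):
    if new: im,d,P=cloud(n)
    else: z=np.load(n+".npz"); im,P=z["im"],z["P"]
    hsv=cv2.cvtColor(im,cv2.COLOR_RGB2HSV); z=P[...,2]
    return im,P,hsv,z
E
python3 - <<'E'
from m import *
im,P,hsv,z=measure("top",False)
for n,(c,r) in dict(board=(290,241),board2=(360,241),unit=(400,310),jar=(322,241),tin=(285,173),ledge=(190,222),block=(230,244),floor=(220,320),b1=(358,135),panel=(163,220)).items(): print(n,P[r,c].round(1),hsv[r,c])
U=(z>100)&(z<135); U[:,:240]=0
print("unit",rect(P,U))
B=(z>119)&(z<133)&(hsv[...,1]<60);print("board",rect(P,B))
J=(z>160)&(z<190); J[:,:280]=0; J[:200]=0;print("jar",rect(P,J))
T=(z>123)&(z<140)&(np.arange(384)[:,None]<195)&(np.arange(512)[None]>265)&(np.arange(512)[None]<305);print("tin",rect(P,T))
L=(z>95)&(z<118)&(np.arange(512)[None]<220)&(np.arange(512)[None]>165);print("ledge",rect(P,L))
K=(z>15)&(np.arange(512)[None]<243)&(np.arange(512)[None]>216)&(np.arange(384)[:,None]>200)&(np.arange(384)[:,None]<290);print("block",rect(P,K))
K=(z>185)&(np.arange(512)[None]<200)&(np.arange(512)[None]>140)&(np.arange(384)[:,None]>120);print("panel",rect(P,K))
E
```

```text
board [556.6  12.7 124.4] [ 36  27 151]
board2 [ 553.1 -125.7  126.2] [ 36  32 152]
unit [ 414.6 -202.1  110.5] [ 19 116 147]
jar [557.3 -41.6 172.5] [ 35  29 151]
tin [692.2  18.4 130.7] [11 28 73]
ledge [599.6 213.4 108.8] [ 18  43 148]
block [549.6 137.3  38.8] [ 16 136 148]
floor [3.770e+02 1.659e+02 1.000e-01] [ 15 139 145]
b1 [ 786.7 -158.    47.9] [173  76 148]
panel [603.3 245.8 199.3] [ 60   7 152]
unit (((540.8155517578125, -96.57208251953125), (380.197998046875, 340.76171875), 83.21276092529297), np.float64(110.19991619047462), 31186)
board (((554.3396606445312, -51.12938690185547), (229.12612915039062, 109.34391021728516), 85.31118774414062), np.float64(125.78660640668558), 5914)
jar (((556.0162353515625, -41.48394012451172), (40.8974494934082, 39.39460754394531), 87.31019592285156), np.float64(173.58683132128027), 416)
tin (((693.6793212890625, 19.118408203125), (42.18010330200195, 42.03995895385742), 61.91340637207031), np.float64(129.60807781548866), 363)
ledge (((593.5521240234375, 212.20892333984375), (61.4141960144043, 157.16494750976562), 83.16223907470703), np.float64(107.58512848757118), 2281)
block (((550.1682739257812, 139.09625244140625), (44.9418830871582, 140.12637329101562), 82.76912689208984), np.float64(39.388846810912206), 1271)
panel (((601.6437377929688, 250.16726684570312), (19.114042282104492, 338.96282958984375), 83.15876770019531), np.float64(199.49871256578294), 2251)
```

```bash
python3 -m crank '[[45.1,-24.6,0,-1.18,6],[45.1,-24.6,0,-1.18,6],[45.1,-24.6,0,-1.18,6],[45.1,-24.6,0,-1.18,6],[45.1,-24.6,0,-1.18,6],[45.1,-24.6,0,-1.18,6],[45.1,-24.6,0,-1.18,6],[45.1,-24.6,0,-1.18,6],[45.1,-24.6,0,-1.18,6],[45.1,-24.6,0,-1.18,6],[45.1,-24.6,0,-1.18,6],[45.1,-24.6,0,-1.18,6],[45.1,-24.6,5,-1.18,6],[45.1,-24.6,9,-1.18,6],[45.1,-24.6,9,-1.18,6],[45.1,-24.6,9,-1.18,6]]'
python3 - <<'E'
from m import *
im,P,hsv,z=measure("wrist"); save(im,"w1.png"); 
im,P,hsv,z=measure("top"); save(im,"t1.png")
E
```

```text
time: 1.7
tool_pos: [535.5, -202.6, 163.2]
tcp_rot: [-179.9, -0.0, 85.1]
ft_force: [1.0, -0.3, 0.2]
finger_gap: 60.1
grip_force: 0.0
```

View pics/w1.png

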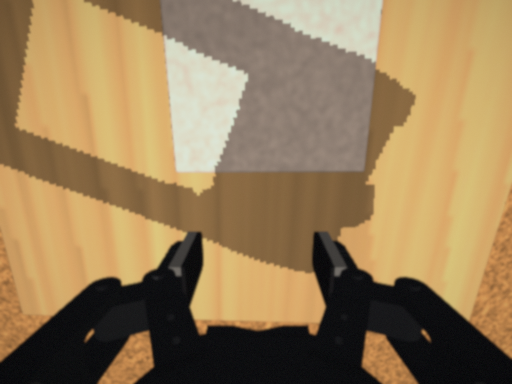

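The wrist view shows the board's rear edge level at row 172 (columns 176–364), parallel to the line between the fingers, and the space behind it is clear. I'll descend gently until the tips touch.

```bash
python3 - <<'E'
from m import *
im,P,hsv,z=measure("wrist")
print(P[160,185].round(1),P[160,355].round(1),P[165,270].round(1),P[185,270].round(1))
row=(z>119)&(z<135)
for r in(120,140,160):
    c=np.where(row[r,100:420])[0]+100; print(r,P[r,c[0]].round(1),P[r,c[-1]].round(1))
for c in(200,250,300,345):
    r=np.where(row[:220,c])[0].max(); print(c,P[r,c].round(1))
E
python3 -m crank '[[0,0,1.4,0,6],[0,0,1.8,0,6],[0,0,2.0,0,6],[0,0,2.1,0,6],[0,0,2.1,0,6],[0,0,2.1,0,6]]'
```

```text
[ 499.8 -157.4  126. ] [ 598.4 -165.7  126.7] [ 549.  -164.6  126. ] [ 548.5 -181.3  111. ]
120 [ 494.5 -134.1  127.4] [ 601.7 -143.3  127.3]
140 [ 493.4 -145.1  126.7] [ 601.2 -154.4  126.4]
160 [ 492.4 -156.7  126.2] [ 600.7 -166.3  125.2]
200 [ 507.9 -163.3  126.6]
250 [ 537.  -166.1  125.4]
300 [ 566.3 -168.4  126.4]
345 [ 592.9 -170.2  125.9]
time: 2.45
tool_pos: [536.8, -201.8, 142.5]
tcp_rot: [180.0, 0.0, 85.1]
ft_force: [0.4, -1.0, 0.3]
finger_gap: 59.7
grip_force: 0.0
```

```bash
python3 -m crank '[[0,0.7,0.5,0,6],[0,0.7,0.8,0,6],[0,0.7,0.8,0,6]]'; python3 -m crank '[[0,0,0.2,0,6],[0,0,0.2,0,6]]';python3 -m crank '[[0,0,0.2,0,6],[0,0,0.2,0,6]]'
```

```text
time: 2.75
tool_pos: [543.4, -202.2, 133.4]
tcp_rot: [-179.9, -0.0, 85.1]
ft_force: [-0.2, -0.6, -0.3]
finger_gap: 60.1
grip_force: 0.0
time: 2.95
tool_pos: [543.4, -202.3, 131.9]
tcp_rot: [-180.0, -0.0, 85.1]
ft_force: [-0.5, 0.0, -0.8]
finger_gap: 59.6
grip_force: 0.0
time: 3.15
tool_pos: [543.5, -202.3, 130.1]
tcp_rot: [-180.0, -0.0, 85.1]
ft_force: [0.7, -0.2, 0.1]
finger_gap: 59.9
grip_force: 0.0
```

```bash
python3 -m crank '[[0,0,0.2,0,6],[0,0,0.2,0,6]]';python3 -m crank '[[0,0,0.15,0,6],[0,0,0.15,0,6]]'
```

```text
time: 3.35
tool_pos: [543.5, -202.4, 128.0]
tcp_rot: [-180.0, -0.0, 85.1]
ft_force: [0.1, 0.3, -0.5]
finger_gap: 60.3
grip_force: 0.0
time: 3.55
tool_pos: [543.8, -202.5, 127.0]
tcp_rot: [180.0, 0.0, 85.1]
ft_force: [0.8, -1.2, 3.4]
finger_gap: 60.0
grip_force: 1.3
```

```bash
python3 -m crank '[[0,0,-0.25,0,6],[0.6,0,-0.25,0,6],[1.2,0,-0.25,0,6],[1.6,0,-0.25,0,6],[1.8,0,-0.25,0,6],[1.9,0,-0.25,0,6],[2.0,0,-0.25,0,6],[2.1,0,-0.25,0,6],[2.2,0,-0.25,0,6],[2.3,0,-0.25,0,6],[2.4,0,-0.25,0,6],[2.4,0,-0.25,0,6]]'
```

```text
time: 4.75
tool_pos: [545.7, -178.4, 129.3]
tcp_rot: [-180.0, -0.0, 85.1]
ft_force: [0.4, -0.1, 0.5]
finger_gap: 60.0
grip_force: 0.0
```

```bash
python3 -m crank '[[0.1,0,0,0,6],[0.2,0,0,0,6],[0.3,0,0,0,6],[0.4,0,0,0,6],[0.6,0.01,0,0.002,6],[0.8,0.02,0,0.004,6],[1.0,0.03,0,0.006,6],[1.2,0.05,0,0.008,6],[1.4,0.06,0,0.01,6],[1.6,0.08,0,0.012,6],[1.9,0.1,0,0.014,6],[2.2,0.12,0,0.016,6],[2.5,0.14,0,0.019,6],[2.8,0.16,0,0.022,6],[3.1,0.18,0,0.025,6],[3.4,0.2,0,0.028,6],[3.7,0.22,0,0.031,6],[4.0,0.24,0,0.034,6],[4.2,0.26,0,0.037,6],[4.2,0.26,0,0.037,6]]'
python3 - <<'E'
from m import *
im,P,hsv,z=measure("top"); save(im,"t2.png")
im,P,hsv,z=measure("wrist"); save(im,"w2.png")
row=(z>119)&(z<135)
for c in(230,250,270,290): print(P[np.where(row[:260,c])[0].max(),c].round(1))
E
```

```text
time: 6.75
tool_pos: [551.9, -136.3, 129.3]
tcp_rot: [-180.0, -0.0, 83.0]
ft_force: [-0.5, -1.1, 0.4]
finger_gap: 60.3
grip_force: 0.3
[ 540.3 -123.7  125.9]
[ 550.  -124.8  126.3]
[ 559.7 -126.4  125.4]
[ 569.4 -127.   126.5]
```

View pics/t2.png

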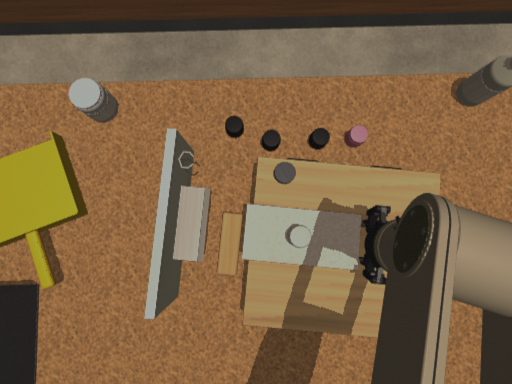

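View pics/w2.png

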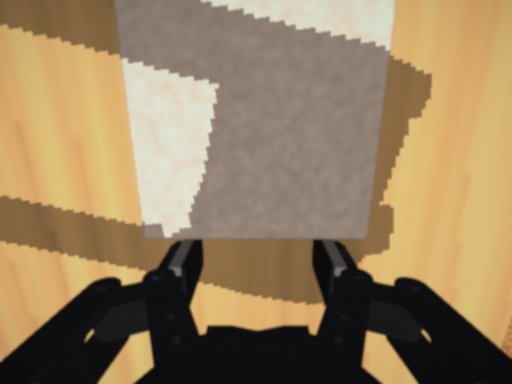

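The board is moving with both fingers flush on its rear edge (wrist row 238), and the jar is standing at (301,237) in the top view. Next I'll measure the board against the ledge.

```bash
cat > b.py <<'E'
from m import *
C=np.array([540.8,-96.6]); a=np.radians(-6.8); ex=np.array([np.cos(a),np.sin(a)]); ey=np.array([-np.sin(a),np.cos(a)])
im,P,hsv,z=measure("top")
loc=np.stack([(P[...,:2]-C)@ex,(P[...,:2]-C)@ey],-1)
old=np.load("top.npz")["P"]; lo=np.stack([(old[...,:2]-C)@ex,(old[...,:2]-C)@ey],-1)
L=(old[...,2]>104)&(old[...,2]<112)&(lo[...,1]>295)&(lo[...,1]<335)&(abs(lo[...,0]-16)<95)
print("ledge lx pct",np.percentile(lo[L][:,0],[0.5,5,95,99.5]).round(1), "ly",np.percentile(lo[L][:,1],[1,99]).round(1))
B=(z>117)&(z<136)&(hsv[...,1]<75)&(abs(loc[...,0]-16)<75)&(loc[...,1]>-80)
m=cv2.morphologyEx(B.astype(np.uint8),cv2.MORPH_OPEN,np.ones((3,3)))
n,l,st,_=cv2.connectedComponentsWithStats(m);k=1+np.argmax(st[1:,4]);p=loc[l==k]
print("board",cv2.minAreaRect(p.astype(np.float32)),"lead",np.percentile(p[:,1],99.5).round(1))
for y0 in range(-40,330,40):
    q=p[abs(p[:,1]-y0)<6]
    if len(q)>20: print(y0,q[:,0].min().round(1),q[:,0].max().round(1))
J=(z>160)&(z<190)&(abs(loc[...,0]-16)<45)&(abs(loc[...,1]-np.percentile(p[:,1],99.5)+110)<50);print("jar",loc[J].mean(0).round(1),z[J].mean().round(1))
E
python3 b.py
```

```text
ledge lx pct [-54.4 -47.9  86.6  93.4] ly [295.4 334.7]
board ((14.059707641601562, 88.02395629882812), (230.42970275878906, 109.3992919921875), 89.87342071533203) lead 202.1
0 -40.2 68.3
40 -40.2 68.5
80 -39.9 67.6
120 -39.6 67.9
160 -39.4 68.5
200 -40.3 68.7
jar [14.8 99.1] 172.5
```

```bash
python3 -m crank '[[0.1,0,0,0,6],[0.3,0.01,0,0,6],[0.5,0.02,0,0,6],[0.8,0.03,0,0,6],[1.1,0.05,0,0,6],[1.5,0.07,0,0,6],[1.9,0.09,0,0,6],[2.3,0.11,0,0,6],[2.7,0.13,0,0,6],[3.1,0.15,0,0,6],[3.5,0.17,0,0,6],[3.9,0.19,0,0,6],[4.3,0.21,0,0,6],[4.7,0.23,0,0,6],[5.1,0.25,0,0,6],[5.5,0.27,0,0,6],[5.8,0.28,0,0,6],[6.0,0.29,0,0,6],[6.1,0.3,0,0,6],[6.1,0.3,0,0,6]]' && python3 b.py
```

```text
time: 8.9
tool_pos: [562.2, -76.4, 129.2]
tcp_rot: [-180.0, -0.0, 83.0]
ft_force: [-0.4, -0.8, -0.3]
finger_gap: 60.0
grip_force: 0.4
ledge lx pct [-54.4 -47.9  86.6  93.4] ly [295.4 334.7]
board ((17.232261657714844, 148.73382568359375), (230.37071228027344, 109.29013061523438), 89.88531494140625) lead 262.5
40 -36.4 70.6
80 -37.4 71.3
120 -37.3 71.5
160 -37.0 71.8
200 -37.1 71.8
240 -37.2 71.0
jar [ 17.8 158.8] 172.9
```

```bash
python3 -m crank '[[0.1,0,0,0,6],[0.3,0.01,0,0,6],[0.5,0.02,0,0,6],[0.8,0.03,0,0,6],[1.1,0.05,0,0,6],[1.5,0.06,0,0,6],[1.9,0.08,0,0,6],[2.3,0.1,0,0,6],[2.7,0.11,0,0,6],[3.0,0.12,0,0,6],[3.3,0.13,0,0,6],[3.6,0.14,0,0,6],[3.9,0.15,0,0,6],[4.2,0.16,0,0,6],[4.5,0.17,0,0,6],[4.8,0.18,0,0,6],[5.1,0.19,0,0,6],[5.3,0.2,0,0,6],[5.4,0.2,0,0,6],[5.4,0.2,0,0,6]]' && python3 b.py
```

```text
time: 10.95
tool_pos: [570.9, -23.1, 129.4]
tcp_rot: [180.0, -0.0, 83.0]
ft_force: [-0.8, -1.3, 0.4]
finger_gap: 59.9
grip_force: 1.1
ledge lx pct [-54.4 -47.9  86.6  93.4] ly [295.4 334.7]
board ((19.450096130371094, 212.58761596679688), (109.805419921875, 210.857421875), 0.04784876108169556) lead 316.6
120 -35.4 73.6
160 -34.6 73.7
200 -35.0 74.1
240 -34.8 74.2
280 -35.0 73.3
320 -33.8 73.8
jar [ 20.2 211.7] 172.8
```

```bash
python3 -m crank '[[0.1,0,0,0,6],[0.2,0,0,0,6],[0.4,0,0,0,6],[0.6,0,0,0,6],[0.8,0,0,0,6],[1.0,0,0,0,6],[1.2,0,0,0,6],[1.4,0,0,0,6],[1.5,0,0,0,6],[1.5,0,0,0,6],[1.3,0,0,0,6],[0.5,0,0,0,6],[-1,0,0,0,6],[-3,0,0,0,6],[-6,0,-2,0,6],[-9,0,-6,0,6],[-12,0,-9,0,6],[-15,0,-9,0,6],[-15,0,-9,0,6]]' && python3 b.py && python3 - <<'E'
from m import *
im,P,h,z=measure("top"); save(im,"t3.png")
im,P,h,z=measure("scene"); save(im,"s3.png")
E
```

```text
time: 12.9
tool_pos: [552.2, -176.9, 220.9]
tcp_rot: [179.8, 0.1, 82.8]
ft_force: [-0.4, 0.3, 0.3]
finger_gap: 59.8
grip_force: 0.0
ledge lx pct [-54.4 -47.9  86.6  93.4] ly [295.4 334.7]
board ((19.5308837890625, 218.27395629882812), (110.05143737792969, 229.66207885742188), 0.04343002289533615) lead 331.8
120 -35.4 73.7
160 -35.3 74.0
200 -35.0 74.1
240 -34.7 74.1
280 -35.0 73.5
320 -34.8 73.7
jar [ 20.1 227.3] 172.4
```

View pics/t3.png

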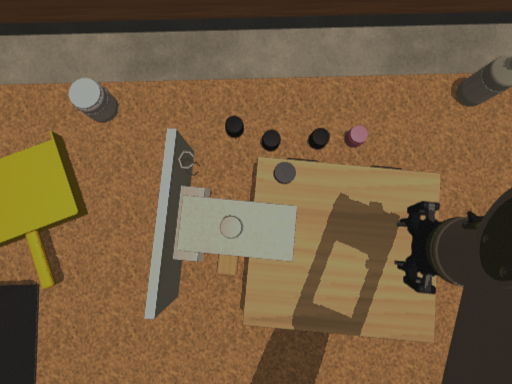

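View pics/s3.png

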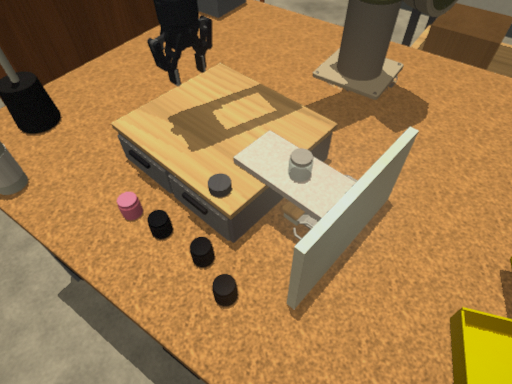

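The board now bridges the gap, its end on the ledge around (193,220) in the top view with ledge showing on both sides. The end is about 40 of 50 mm onto the ledge. The jar stands at (231,227), the tin hasn't moved at (285,173), and the arm is clear.

```bash
python3 -c "
from bench import hand_in
print(hand_in())"
```

```text
the job is handed in; nothing more can be done
None
```

I slid the board across and handed the job in: its full-width leading end rests about 40 mm onto the 50 mm ledge and its other end still lies on the drawer unit, with the jar standing, the tin unmoved and the arm clear, about 13 s in.

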